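# Close three storage jars with their own lids

### The job

Three open blue stoneware jars, a small, a medium and a large one, stand on the worktop, and their three wooden lids with knobs lie among them. Close every jar with the lid of its own size, so that the lid lies flat on the rim with its plug in the mouth, and let go of it. Leave the jars, the food tin and the scissors standing and lying where they are.

Things in the scene. Friction and masses are not known exactly. Their poses are not given: they have to be found in the camera images.
- lid_small_knob (a point): The small wooden lid: a round disc 68 mm across and 8 mm thick with a cork plug below (42 mm across, 12 mm deep, bevelled foot) and an upright round knob on top, 24 mm across and 34 mm tall. It starts lying on the worktop on its plug, knob up. This point is on the knob's axis, 12 mm below the knob's top, 22 mm above the disc's top, 30 mm above the disc's underside and 42 mm above the plug's foot; z points up the knob. Mass about 60 g.
- lid_medium_knob (a point): The medium wooden lid: a round disc 90 mm across and 8 mm thick with a cork plug below (64 mm across, 12 mm deep, bevelled foot) and an upright round knob on top, 24 mm across and 34 mm tall. It starts lying on the worktop on its plug, knob up. This point is on the knob's axis, 12 mm below the knob's top, 22 mm above the disc's top, 30 mm above the disc's underside and 42 mm above the plug's foot; z points up the knob. Mass about 100 g.
- lid_large_knob (a point): The large wooden lid: a round disc 112 mm across and 8 mm thick with a cork plug below (86 mm across, 12 mm deep, bevelled foot) and an upright round knob on top, 24 mm across and 34 mm tall. It starts lying on the worktop on its plug, knob up. This point is on the knob's axis, 12 mm below the knob's top, 22 mm above the disc's top, 30 mm above the disc's underside and 42 mm above the plug's foot; z points up the knob. Mass about 140 g.
- jar_small_rim (a point): The small open blue stoneware jar, round, 64 mm across and 60 mm tall, wall 5 mm (mouth 54 mm across), empty, loose, standing upright on the worktop; about 350 g. This point is the centre of its mouth at the height of the rim; z points up. The small lid (68 mm across) belongs to it: seated, its disc lies on the rim and its knob point stands 30 mm above this point; its plug then has 6 mm of play all round.
- jar_medium_rim (a point): The medium open blue stoneware jar, round, 86 mm across and 75 mm tall, wall 5 mm (mouth 76 mm across), empty, loose, standing upright on the worktop; about 550 g. This point is the centre of its mouth at the height of the rim; z points up. The medium lid (90 mm across) belongs to it: seated, its disc lies on the rim and its knob point stands 30 mm above this point; its plug then has 6 mm of play all round.
- jar_large_rim (a point): The large open blue stoneware jar, round, 108 mm across and 90 mm tall, wall 5 mm (mouth 98 mm across), empty, loose, standing upright on the worktop; about 750 g. This point is the centre of its mouth at the height of the rim; z points up. The large lid (112 mm across) belongs to it: seated, its disc lies on the rim and its knob point stands 30 mm above this point; its plug then has 6 mm of play all round.
- tin_tuna: Bystander: a closed flat round food tin, 86 mm across and 40 mm tall, standing on the worktop; origin at the centre of its underside.
- scissors: Bystander: scissors with orange handles, 199 mm long, lying flat on the worktop (9 mm high); origin at the centre of the underside.
- microwave_corner (a point): The grey microwave oven, fixed, at the back right of the work: an obstacle, 260 mm tall, that the arm must go round or over. This point is the foot of its front left corner, on the worktop; from here it reaches 440 mm to the right (-y) and 330 mm back (+x), and its dials, at the right end, stand out 20 mm in front. The jars and lids are in front of it and to its left.
There are look-alikes about, which are no part of the job. Leave any red look-alike of the part that bears lid_small_knob alone.

How it is judged:
By the outcome, as a careful person would: the job done as asked, in the order asked, and still so for the second after the job is handed in, with the robot touching nothing.
It also fails if it takes over 96 s, if anything falls off the work surface, if the arm or the gripper's body presses on something with over 40 N, if the wrist force passes 120 N, or if a joint passes its speed limit or range.

### The arm

A 7-joint arm with a two-finger parallel gripper is mounted at the origin on a cart in front of the work surface, level with it; the furniture and walls round the work are solid. World frame = base frame: x ahead of the robot, y to its left, z up, the work surface at z = 0. Lengths are in mm, angles in rad, forces in N, time in s.
With the tool pointing down it reaches from about 400 to 875 mm from the base axis. Payload 6.5 kg.
Tool frame: the origin (TCP) lies where the fingers leave the gripper's body, on its centre line; the fingertips stand 73 mm ahead of it and the grasp point (between the pads) lies 54 mm ahead of it (arm.tcp_to_grasp is the distance from the TCP to the grasp point, in mm); z points along the fingers, y is the line along which they close (so a half turn about z gives the same grasp; the last joint's range is limited). The gripper opens to 85 mm and grips with 20 to 120 N. Pads are 22 mm wide; open, the fingers measure 114 mm over their backs; the gripper's body (76 mm by 85 mm) begins 54 mm behind the grasp point. The pads swing forward as they close: fully open they stand 13 mm farther back than shut.
Start: joints at [-1.388, 0.536, -0.004, 1.538, 0.003, 1.067, -0.071], TCP at [160.05, 629.979, 303.89] pointing down, gripper open.
Joint ranges: [-2.7, 2.7], [-0.37, 2.16], [-1.27, 1.26], [0.24, 2.4], [-1.31, 4.45], [0.19, 1.91], [-2.76, 2.76]. Speed limits (rad/s): [2.39, 2.39, 3.14, 3.14, 3.14, 3.14, 3.14].

### API

Orientations are given as a 3x3 rotation matrix whose columns are the frame's x, y, z axes.
In Python, from bench import arm gives the robot as it stands.
- The arm moves only by the tool move_arm, never from a script. Its argument "motion" is one flat list of numbers, 6 for each row, row after row: the shift along the world's x, y, z scaled (see below), then the turn, a rotation vector about the world's x, y, z scaled (see below). A call has 1 to 8 rows; each row shifts and turns the commanded pose from where the row before left it; what a row does not reach is not made up. The controller multiplies each number of a shift by 0.04 m and each number of a turn by 45 degrees. A row lasts 1/10 s, in which the tool goes at most 50 mm and 8.59 degrees, less where a joint would pass 70% of its speed; a pose out of reach is approached as far as the arm can. A call with a number of a shift or a turn outside -1 to 1 is refused whole. A call with a gripper value outside its range is refused whole. "gripper" is the opening, from 0 (shut) to 1 (fully open), set as the call begins (left out, the last holds). The fingers move at their own pace and stop on an object; "newtons" is the grip in N (left out, the last holds). Time passes only in rows, so rows that do not move let the fingers close. It gives the time, the measured TCP pose, the force, the opening and the grip force at its end, in the units of the state.
- arm.state(): the state, without advancing time (a new reading comes with each control period).
- arm.camera(name): name is "scene" or "top"; returns (picture, depth): 400x640x3 uint8, red, green, blue; 400x640 float32, mm along the optical axis (not along the pixel's ray), 0 where there is no reading.
- arm.camera_model(name): a dict with "fovy" (degrees; the focal length in pixels is half the picture's height over the tangent of half this angle, whatever the lens; pixels are square), "cx", "cy" (the principal point, pixels), "xyz" and "orientation" of the camera in the world. Camera axes: x right, y down, z forward; pixel columns grow to the right and rows downward; lengths in mm; the calibration is good to about 2 mm. A picture is of the moment at which its call begins. camera_model takes no time and is no camera call.
- arm.finish_job(): hands the job in; it is judged then, once.
The state is a dict: "time": time; "joint_pos": joint angles; "qvel": joint speeds; "tau": joint torques, N m; "tool_pos": TCP position; "eef_rot": TCP orientation; "contact_force": force on the tool from outside, world axes, zero at the start; "moment": the same for the moment, N m; "gripper_width": opening from 0.0 (shut) to 1.0 (fully open); "grasp_force": force on a finger pad.
Only numpy, scipy, OpenCV 4.12 (cv2) and the standard library are available. Lean on these libraries where they do the work, as an engineer would, in place of code of your own. Each camera call takes 0.05 s, during which the arm holds its last target. There are 200 camera calls.

## Working session

There is one attempt and no reset: what is moved stays moved. The work goes in short steps, Python scripts to look and compute and a tool call to move; the robot and the scene stay as the last step left them, time stands still between calls to the robot, and variables do not carry over. Pictures are saved under pics/ and viewed, at most 14 in all, crops included, and the job is handed in when it is done.

Besides the shell and the picture viewer there is one more tool, called after ">>>" as a command line: name --argument value ..., lists and objects as JSON in quotes. move_arm: Moves the arm, as the interface text tells. Its arguments: {"type":"object","properties":{"motion":{"type":"array"},"gripper":{"type":"number"},"newtons":{"type":"number"}},"required":["motion"]}

```bash
mkdir -p pics; ls; python3 - <<'E'
from bench import arm
import cv2,numpy as np
for n in("top","scene"):
    p,d=arm.camera(n); cv2.imwrite(f"pics/{n}0.png",p[:,:,::-1]); np.savez(f"pics/{n}0.npz",p=p,d=d)
    print(n,arm.camera_model(n))
s=arm.state();print({k:np.round(v,3) for k,v in s.items()})
E
```

```text
pics
top {'fovy': 45.76159859012533, 'cx': 323.0786632714267, 'cy': 195.3493170045816, 'xyz': array([ 474.44134892,  -82.44436347, 1361.95165164]), 'orientation': array([[-0.01971662, -0.99847702,  0.05152573],
       [-0.99975895,  0.0201874 ,  0.00863242],
       [-0.00965944, -0.05134311, -0.99863436]])}
scene {'fovy': 54.2277062151318, 'cx': 324.7868796622345, 'cy': 197.93355990155288, 'xyz': array([-110.02078935, -637.84871803,  778.48354582]), 'orientation': array([[ 0.66173271, -0.4714433 ,  0.58296744],
       [-0.74972795, -0.42047541,  0.5109877 ],
       [ 0.00422174, -0.77520426, -0.63169655]])}
{'time': np.float64(0.1), 'joint_pos': array([-1.388,  0.537, -0.004,  1.539,  0.003,  1.067, -0.071]), 'qvel': array([ 0.   , -0.001, -0.   , -0.003, -0.002,  0.001,  0.   ]), 'tau': array([ 2.0000e-03, -5.8457e+01,  1.0520e+00, -2.5978e+01,  1.3000e-02,
        5.0000e-03, -0.0000e+00]), 'tool_pos': array([159.955, 629.567, 303.113]), 'eef_rot': array([[-0.969,  0.246, -0.   ],
       [ 0.246,  0.969, -0.001],
       [-0.   , -0.001, -1.   ]]), 'contact_force': array([-0.522,  0.285,  0.525]), 'moment': array([-0.039,  0.013,  0.029]), 'grasp_force': np.float64(0.0), 'gripper_width': np.float64(1.002)}
```

View pics/top0.png

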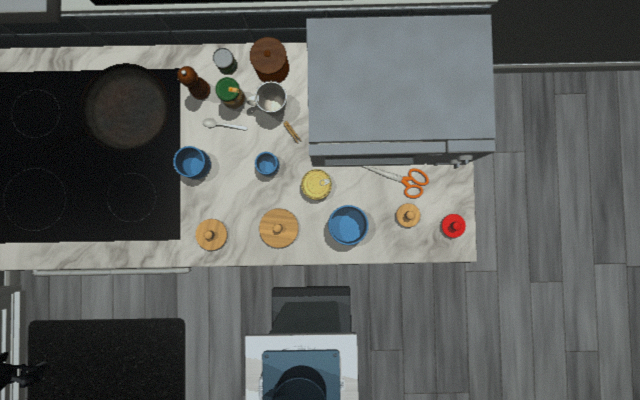

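View pics/scene0.png

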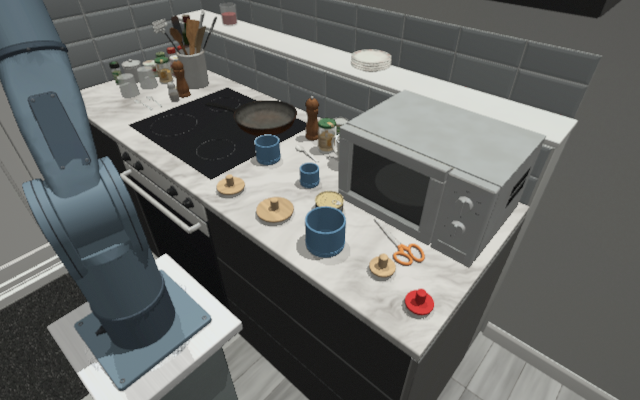

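Top view: medium lid near (211,235), large lid (279,229), small lid (408,215), red decoy (453,226). Jars: medium (192,163), small (266,164), large (348,225). The tin is at (316,185) and the scissors at (400,180).

```bash
cat > h.py <<'E'
from bench import arm
import cv2,numpy as np
def cloud(n,d):
    m=arm.camera_model(n); f=200/np.tan(np.radians(m["fovy"]/2))
    v,u=np.mgrid[:400,:640]
    c=np.stack([(u-m["cx"])/f*d,(v-m["cy"])/f*d,d],-1)
    return c@np.array(m["orientation"]).T+m["xyz"]
def ray(n,u,v,z):
    m=arm.camera_model(n); f=200/np.tan(np.radians(m["fovy"]/2))
    r=np.array(m["orientation"])@[(u-m["cx"])/f,(v-m["cy"])/f,1]
    return m["xyz"]+r*(z-m["xyz"][2])/r[2]
def circ(P,zlo,zhi):
    Q=P[(P[:,2]>zlo)&(P[:,2]<zhi)]
    if len(Q)<4:return None
    c,r=cv2.minEnclosingCircle(Q[:,:2].astype(np.float32)); return np.round([*c,r,len(Q),np.median(Q[:,2])],1), np.round(Q.mean(0),1)
items=dict(lidM=(211,235,20,54),lidL=(279,229,20,54),lidS=(408,215,20,54),jarM=(192,163,75,0),jarS=(266,164,60,0),jarL=(348,225,90,0))
E
python3 - <<'E'
from h import *
for n in("top","scene"):
    z=np.load(f"pics/{n}0.npz"); p,d=z["p"],z["d"]; W=cloud(n,d)
    h=cv2.cvtColor(p,cv2.COLOR_RGB2HSV)
    wood=(h[...,0]>8)&(h[...,0]<24)&(h[...,1]>70)
    blue=(h[...,0]>95)&(h[...,0]<118)&(h[...,1]>100)
    for k,(u,v,zt,zk) in items.items():
        c=ray("top",u,v,zt)
        near=np.hypot(W[...,0]-c[0],W[...,1]-c[1])<(70 if k!="lidS" else 50)
        P=W[near&(d>0)&(wood if k[0]=="l" else blue)]
        print(n,k,np.round(c),len(P),"main",circ(P,zt-5,zt+6),"knob",circ(P,zk-6,zk+8) if zk else "")
    for name,(u,v) in dict(tin=(316,185)).items():
        c=ray("top",u,v,40);P=W[np.hypot(W[...,0]-c[0],W[...,1]-c[1])<60]
        print(name,circ(P,34,46))
t=np.load("pics/top0.npz");print("top table z",cloud("top",t["d"])[[250,200,120],[330,240,200],2], "mw",ray("top",310,165,0),ray("top",313,150,260))
E
```

```text
top lidM [438. 248.  20.] 786 main (array([440.1, 248.2,  44.7, 670. ,  20.1]), array([440.1, 248.4,  20.3])) knob (array([440.1, 248.2,  11.9,  55. ,  53.3]), array([440.3, 247.6,  53.2]))
top lidL [451.  56.  20.] 1216 main (array([ 454.9,   57.4,   55.5, 1054. ,   20.2]), array([454.5,  56.9,  20.3])) knob (array([454.6,  56.1,  11.6,  56. ,  53.5]), array([454.8,  56.3,  53.6]))
top lidS [ 483. -310.   20.] 446 main (array([ 483.7, -309.8,   33.5,  344. ,   20.1]), array([ 483.9, -309.3,   20.1])) knob (array([ 483.4, -310.6,   11.6,   57. ,   54. ]), array([ 483.9, -310.2,   53.5]))
top jarM [637. 286.  75.] 629 main (array([641.4, 293.4,  43.1, 175. ,  75.2]), array([641.7, 294.4,  75.1])) knob 
top jarS [632.  85.  60.] 302 main (array([635. ,  84.8,  31.4, 102. ,  60.1]), array([636.5,  84.8,  60.2])) knob 
top jarL [ 459. -137.   90.] 1045 main (array([ 460.1, -136.6,   52.8,  180. ,   89.9]), array([ 458.6, -130.2,   89.7])) knob 
tin (array([580.9, -55.3,  48.9, 637. ,  37.4]), array([575.8, -53.3,  37.7]))
scene lidM [438. 248.  20.] 384 main (array([437.3, 245.1,  43.9, 
[... 408 characters left out ...]
array([ 475.8, -316.6,   20.6])) knob (array([ 481.5, -312.5,   10.4,   51. ,   53.5]), array([ 480.1, -313.4,   53.2]))
scene jarM [637. 286.  75.] 598 main (array([636.2, 293.4,  45.6,  69. ,  73.8]), array([631.7, 275.6,  73.8])) knob 
scene jarS [632.  85.  60.] 382 main (array([633. ,  82.5,  31.9,  59. ,  57.8]), array([627.1,  72.5,  58.6])) knob 
scene jarL [ 459. -137.   90.] 1645 main (array([ 458.3, -140. ,   53.7,  149. ,   88.5]), array([ 451. , -149.4,   88.6])) knob 
tin (array([582.4, -52.5,  49.7, 424. ,  37.9]), array([582.2, -50.9,  38.2]))
top table z [-2.25392434  0.22804189 -1.53511352] mw [633.22626934 -34.63568102   0.        ] [638.03035937 -51.42983751 260.        ]
```

>>> move_arm --motion '[0.6,-0.8,0,0,0,0,0.6,-0.8,0,0,0,0,0.6,-0.8,0,0,0,0,0.6,-0.8,0,0,0,0,0.6,-0.8,0,0,0,0,0.6,-0.8,0,0,0,0,0.6,-0.8,0,0,0,0,0.6,-0.8,0,0,0,0]' --gripper 1

```text
time: 0.9
tool_pos: [352.7, 372.4, 303.7]
eef_rot: [[-0.969, 0.246, -0.0], [0.246, 0.969, -0.0], [0.0, -0.0, -1.0]]
contact_force: [1.2, 0.4, 0.7]
gripper_width: 1.001
grasp_force: 0.0
```

>>> move_arm --motion '[0.54,-0.784,0,0,0,0,0.54,-0.784,0,0,0,0,0.54,-0.784,0,0,0,0,0.54,-0.784,0,0,0,0,0,0,-0.9,0,0,0,0,0,-0.9,0,0,0,0,0,-0.9,0,0,0,0,0,-0.9,0,0,0]'

```text
time: 1.7
tool_pos: [438.3, 248.4, 158.5]
eef_rot: [[-0.969, 0.246, 0.0], [0.246, 0.969, 0.0], [-0.0, 0.0, -1.0]]
contact_force: [0.0, 0.2, -0.9]
gripper_width: 0.997
grasp_force: 0.0
```

>>> move_arm --motion '[0,0,0,0,0,0,0,0,0,0,0,0]'

```text
time: 1.9
tool_pos: [438.4, 248.4, 160.1]
eef_rot: [[-0.969, 0.246, -0.001], [0.246, 0.969, -0.001], [0.001, -0.001, -1.0]]
contact_force: [0.1, -0.2, -0.2]
gripper_width: 1.0
grasp_force: 0.0
```

>>> move_arm --motion '[0.01,-0.04,-0.5,0,0,0,0,0,-0.5,0,0,0,0,0,-0.5,0,0,0,0,0,0,0,0,0,0,0,0,0,0,0]'

```text
time: 2.4
tool_pos: [439.8, 247.5, 101.6]
eef_rot: [[-0.969, 0.246, 0.002], [0.246, 0.969, 0.001], [-0.001, 0.002, -1.0]]
contact_force: [0.9, 0.3, 0.1]
gripper_width: 0.998
grasp_force: 0.0
```

>>> move_arm --motion '[0,0,0,0,0,0,0,0,0,0,0,0,0,0,0,0,0,0,0,0,0,0,0,0,0,0,0,0,0,0,0,0,0,0,0,0,0,0,0,0,0,0,0,0,0,0,0,0]' --gripper 0 --newtons 40

```text
time: 3.2
tool_pos: [439.0, 247.1, 100.4]
eef_rot: [[-0.969, 0.246, 0.0], [0.246, 0.969, 0.0], [-0.0, 0.0, -1.0]]
contact_force: [-1.3, -0.4, 6.5]
gripper_width: 0.264
grasp_force: 39.0
```

>>> move_arm --motion '[0,0,0.5,0,0,0,0,0,0.7,0,0,0,0,0,0.8,0,0,0,0,0,0.8,0,0,0,0,0,0.7,0,0,0,0.5,0.1,0,0,0,0,0.75,0.2,0,0,0,0,0.75,0.2,0,0,0,0]'

```text
time: 4.0
tool_pos: [519.4, 267.1, 240.2]
eef_rot: [[-0.969, 0.246, -0.0], [0.246, 0.969, 0.0], [0.0, 0.0, -1.0]]
contact_force: [-0.1, 0.4, -1.0]
gripper_width: 0.262
grasp_force: 39.6
```

>>> move_arm --motion '[0.75,0.2,0,0,0,0,0.75,0.2,0,0,0,0,0.75,0.2,0,0,0,0,0.5,0.15,0,0,0,0,0.28,0.1,0,0,0,0,0,0,0,0,0,0,0,0,0,0,0,0]'

```text
time: 4.7
tool_pos: [639.3, 300.7, 239.2]
eef_rot: [[-0.969, 0.246, -0.002], [0.246, 0.969, -0.001], [0.001, -0.001, -1.0]]
contact_force: [-0.6, -0.3, -1.2]
gripper_width: 0.264
grasp_force: 39.6
```

```bash
python3 - <<'E'
from h import *
s=arm.state();print(s["time"],s["tool_pos"],s["gripper_width"],s["grasp_force"])
p,d=arm.camera("scene");cv2.imwrite("pics/s1.png",p[:,:,::-1])
p,d=arm.camera("top");cv2.imwrite("pics/t1.png",p[:,:,::-1])
E
```

```text
4.7 [639.28824132 300.65987504 239.19730645] 0.2637955877291868 39.57598624750972
```

View pics/s1.png

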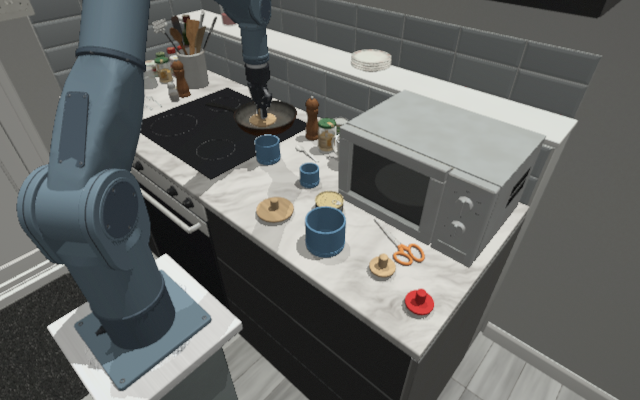

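Scene view: the medium lid hangs level in the gripper at (263,118), above and behind the medium jar at (267,150).

>>> move_arm --motion '[0.02,-0.19,0,0,0,0,0,0,-0.4,0,0,0,0,0,-0.6,0,0,0,0,0,-0.4,0,0,0,0,0,-0.2,0,0,0,0,0,-0.15,0,0,0,0,0,-0.08,0,0,0,0,0,0,0,0,0]'

```text
time: 5.6
tool_pos: [641.0, 293.4, 166.8]
eef_rot: [[-0.969, 0.246, 0.0], [0.246, 0.969, 0.0], [-0.0, 0.0, -1.0]]
contact_force: [0.1, 0.4, -1.3]
gripper_width: 0.261
grasp_force: 39.6
```

```bash
python3 - <<'E'
from h import *
p,d=arm.camera("scene");cv2.imwrite("pics/s2.png",cv2.resize(p[100:200,200:340,::-1],None,fx=5,fy=5))
s=arm.state();print(s["tool_pos"],s["contact_force"])
E
```

```text
[641.16382856 293.49163343 167.17221189] [-0.08360728 -0.34419211 -0.57826269]
```

View pics/s2.png

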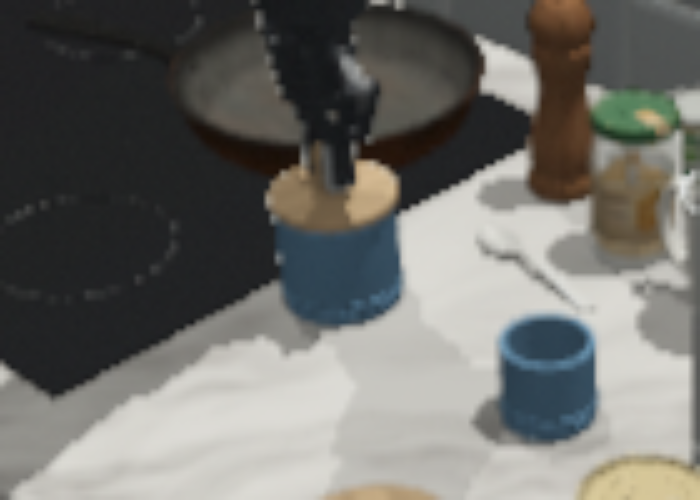

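The medium lid is in the mouth just above the rim, about 1 px left of the jar's axis. I'll nudge it, lower it and release.

>>> move_arm --motion '[0.02,-0.03,0,0,0,0,0,0,-0.05,0,0,0,0,0,-0.04,0,0,0,0,0,0,0,0,0]'

```text
time: 6.05
tool_pos: [641.9, 292.1, 163.6]
eef_rot: [[-0.969, 0.246, 0.001], [0.246, 0.969, 0.0], [-0.001, 0.0, -1.0]]
contact_force: [-0.6, -0.7, 2.0]
gripper_width: 0.264
grasp_force: 39.9
```

>>> move_arm --motion '[0,0,0,0,0,0,0,0,0,0,0,0,0,0,0,0,0,0,0,0,0,0,0,0,0,0,0,0,0,0,0,0,0,0,0,0]' --gripper 1

```text
time: 6.65
tool_pos: [641.6, 292.1, 163.1]
eef_rot: [[-0.969, 0.246, -0.0], [0.246, 0.969, -0.0], [0.0, -0.0, -1.0]]
contact_force: [-0.4, -1.1, 0.2]
gripper_width: 0.999
grasp_force: 0.0
```

>>> move_arm --motion '[0,0,0.4,0,0,0,0,0,0.8,0,0,0,0,0,0.8,0,0,0,0,0,0.5,0,0,0,-0.6,-0.75,0,0,0,0,-0.6,-0.75,0,0,0,0,-0.6,-0.75,0,0,0,0,-0.6,-0.75,0,0,0,0]'

```text
time: 7.45
tool_pos: [544.9, 171.0, 264.5]
eef_rot: [[-0.969, 0.246, 0.002], [0.246, 0.969, 0.001], [-0.001, 0.001, -1.0]]
contact_force: [1.7, -0.6, -0.1]
gripper_width: 0.998
grasp_force: 0.0
```

>>> move_arm --motion '[-0.6,-0.75,0,0,0,0,-0.6,-0.75,0,0,0,0,-0.6,-0.75,0,0,0,0,-0.5,-0.7,0,0,0,0,0,0,0,0,0,0]'

```text
time: 7.95
tool_pos: [451.3, 50.2, 264.0]
eef_rot: [[-0.968, 0.252, -0.001], [0.252, 0.968, -0.001], [0.001, -0.001, -1.0]]
contact_force: [0.5, 0.5, -0.6]
gripper_width: 1.003
grasp_force: 0.0
```

>>> move_arm --motion '[0.06,0.14,-0.6,0,0,0,0,0,-0.8,0,0,0,0,0,-0.8,0,0,0,0,0,-0.8,0,0,0,0,0,-0.6,0,0,0,0,0,-0.25,0,0,0,0,0,0,0,0,0]'

```text
time: 8.65
tool_pos: [456.1, 60.0, 108.7]
eef_rot: [[-0.969, 0.246, -0.001], [0.246, 0.969, -0.0], [0.001, -0.0, -1.0]]
contact_force: [-0.8, -0.3, -0.7]
gripper_width: 0.995
grasp_force: 0.0
```

>>> move_arm --motion '[-0.05,-0.1,-0.1,0,0,0,0,0,-0.1,0,0,0,0,0,0,0,0,0]'

```text
time: 8.95
tool_pos: [454.3, 55.7, 101.5]
eef_rot: [[-0.969, 0.247, 0.001], [0.247, 0.969, 0.0], [-0.001, 0.0, -1.0]]
contact_force: [0.5, -0.8, -0.3]
gripper_width: 1.004
grasp_force: 0.0
```

>>> move_arm --motion '[0,0,0,0,0,0,0,0,0,0,0,0,0,0,0,0,0,0,0,0,0,0,0,0,0,0,0,0,0,0,0,0,0,0,0,0,0,0,0,0,0,0,0,0,0,0,0,0]' --gripper 0 --newtons 40

```text
time: 9.75
tool_pos: [454.2, 55.8, 101.4]
eef_rot: [[-0.969, 0.246, 0.0], [0.246, 0.969, 0.0], [-0.0, 0.0, -1.0]]
contact_force: [-1.6, -0.3, 4.6]
gripper_width: 0.266
grasp_force: 39.2
```

>>> move_arm --motion '[0,0,0.5,0,0,0,0,0,0.8,0,0,0,0,0,0.8,0,0,0,0,0,0.8,0,0,0,0,0,0.7,0,0,0,0.02,-0.4,0,0,0,0,0.02,-0.8,0,0,0,0,0.02,-0.9,0,0,0,0]'

```text
time: 10.55
tool_pos: [456.2, -28.3, 245.1]
eef_rot: [[-0.97, 0.244, 0.0], [0.244, 0.97, 0.0], [0.0, 0.0, -1.0]]
contact_force: [0.5, 0.2, -1.9]
gripper_width: 0.263
grasp_force: 39.8
```

>>> move_arm --motion '[0.02,-0.9,0,0,0,0,0.02,-0.9,0,0,0,0,0.02,-0.6,0,0,0,0,0.02,-0.35,0,0,0,0,0,0,0,0,0,0,0,0,0,0,0,0]'

```text
time: 11.15
tool_pos: [459.3, -137.6, 244.7]
eef_rot: [[-0.969, 0.246, -0.001], [0.246, 0.969, 0.001], [0.001, 0.0, -1.0]]
contact_force: [0.2, -0.0, -1.6]
gripper_width: 0.265
grasp_force: 39.8
```

>>> move_arm --motion '[0.01,-0.01,-0.4,0,0,0,0,0,-0.5,0,0,0,0,0,-0.3,0,0,0,0,0,-0.2,0,0,0,0,0,-0.14,0,0,0,0,0,0,0,0,0]'

```text
time: 11.75
tool_pos: [459.9, -138.4, 183.1]
eef_rot: [[-0.969, 0.246, -0.001], [0.246, 0.969, 0.0], [0.001, 0.0, -1.0]]
contact_force: [-1.1, -0.2, -1.4]
gripper_width: 0.262
grasp_force: 39.8
```

```bash
python3 - <<'E'
from h import *
p,d=arm.camera("scene");cv2.imwrite("pics/s3.png",cv2.resize(p[120:300,200:440,::-1],None,fx=3,fy=3))
s=arm.state();print(s["tool_pos"],s["contact_force"])
E
```

```text
[ 460.12168825 -138.56558952  183.54124779] [ 0.29074486  0.57333735 -1.79235093]
```

View pics/s3.png

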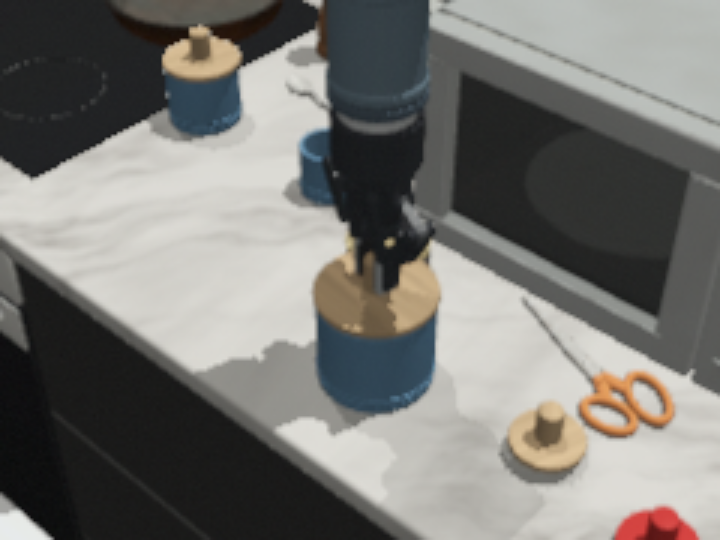

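The large lid is centred just above its jar, and the medium lid is seated flat at crop (203,60). I'll lower the large lid, release it and go to the small one.

>>> move_arm --motion '[0,0,-0.05,0,0,0,0,0,-0.05,0,0,0,0,0,0,0,0,0]'

```text
time: 12.1
tool_pos: [460.1, -138.7, 179.5]
eef_rot: [[-0.969, 0.246, 0.0], [0.246, 0.969, 0.0], [-0.0, 0.0, -1.0]]
contact_force: [-1.0, -0.2, -1.7]
gripper_width: 0.265
grasp_force: 39.8
```

>>> move_arm --motion '[0,0,0,0,0,0,0,0,0,0,0,0,0,0,0,0,0,0,0,0,0,0,0,0,0,0,0,0,0,0,0,0,0,0,0,0]' --gripper 1

```text
time: 12.7
tool_pos: [460.1, -138.7, 179.5]
eef_rot: [[-0.969, 0.246, 0.0], [0.246, 0.969, -0.0], [-0.0, 0.0, -1.0]]
contact_force: [-0.5, -0.1, -0.7]
gripper_width: 0.999
grasp_force: 0.0
```

>>> move_arm --motion '[0,0,0.4,0,0,0,0,0,0.8,0,0,0,0,0,0.8,0,0,0,0.1,-0.7,0,0,0,0,0.12,-0.9,0,0,0,0,0.12,-0.9,0,0,0,0,0.12,-0.9,0,0,0,0,0.1,-0.6,0,0,0,0]'

```text
time: 13.5
tool_pos: [482.1, -301.5, 259.6]
eef_rot: [[-0.969, 0.248, 0.0], [0.248, 0.969, -0.001], [-0.001, -0.001, -1.0]]
contact_force: [-0.1, -0.2, 0.7]
gripper_width: 0.998
grasp_force: 0.0
```

>>> move_arm --motion '[0,-0.25,0,0,0,0,0,0,0,0,0,0]'

```text
time: 13.7
tool_pos: [481.9, -309.6, 259.3]
eef_rot: [[-0.969, 0.248, -0.001], [0.248, 0.969, -0.0], [0.0, -0.0, -1.0]]
contact_force: [-0.6, 0.2, 0.3]
gripper_width: 1.001
grasp_force: 0.0
```

Down by 158 mm.

>>> move_arm --motion '[0.02,-0.02,-0.6,0,0,0,0,0,-0.8,0,0,0,0,0,-0.8,0,0,0,0,0,-0.8,0,0,0,0,0,-0.5,0,0,0,0,0,-0.3,0,0,0,0,0,-0.15,0,0,0,0,0,0,0,0,0]'

```text
time: 14.5
tool_pos: [483.4, -308.7, 101.5]
eef_rot: [[-0.969, 0.245, -0.0], [0.245, 0.969, 0.001], [0.0, 0.0, -1.0]]
contact_force: [0.6, 0.2, 0.6]
gripper_width: 1.0
grasp_force: 0.0
```

>>> move_arm --motion '[0,0,0,0,0,0,0,0,0,0,0,0,0,0,0,0,0,0,0,0,0,0,0,0,0,0,0,0,0,0,0,0,0,0,0,0,0,0,0,0,0,0,0,0,0,0,0,0]' --gripper 0 --newtons 40

```text
time: 15.3
tool_pos: [483.5, -309.6, 101.9]
eef_rot: [[-0.969, 0.246, 0.001], [0.246, 0.969, -0.0], [-0.001, -0.0, -1.0]]
contact_force: [-0.0, 0.2, 5.0]
gripper_width: 0.266
grasp_force: 40.0
```

>>> move_arm --motion '[0,0,0.5,0,0,0,0,0,0.8,0,0,0,0,0,0.9,0,0,0,0,0,0.9,0,0,0,0,0,0.9,0,0,0,0,0,0.5,0,0,0,0,0.4,0,0,0,0,0,0.8,0,0,0,0]'

```text
time: 16.1
tool_pos: [482.5, -262.3, 281.1]
eef_rot: [[-0.968, 0.25, 0.0], [0.25, 0.968, -0.001], [-0.0, -0.001, -1.0]]
contact_force: [0.7, 0.1, -1.4]
gripper_width: 0.269
grasp_force: 39.4
```

>>> move_arm --motion '[0,1,0,0,0,0,0,1,0,0,0,0,0,1,0,0,0,0,0,1,0,0,0,0,0,1,0,0,0,0,0,1,0,0,0,0,0,1,0,0,0,0,0,0.8,0,0,0,0]'

```text
time: 16.9
tool_pos: [481.5, 53.9, 280.0]
eef_rot: [[-0.97, 0.243, -0.003], [0.243, 0.97, 0.0], [0.003, -0.0, -1.0]]
contact_force: [0.3, -0.7, 0.2]
gripper_width: 0.264
grasp_force: 39.5
```

>>> move_arm --motion '[0.4,0.5,0,0,0,0,0.7,0.3,0,0,0,0,0.8,0,0,0,0,0,0.8,0,0,0,0,0,0.6,0,0,0,0,0,0.4,0,0,0,0,0,0.08,0,0,0,0,0,0,0,0,0,0,0]'

```text
time: 17.7
tool_pos: [633.4, 83.1, 279.8]
eef_rot: [[-0.969, 0.246, -0.003], [0.246, 0.969, -0.0], [0.003, -0.001, -1.0]]
contact_force: [0.1, -0.8, -0.6]
gripper_width: 0.264
grasp_force: 39.5
```

>>> move_arm --motion '[0,0,0,0,0,0,0,0,0,0,0,0]'

```text
time: 17.9
tool_pos: [633.5, 82.8, 281.3]
eef_rot: [[-0.969, 0.246, -0.001], [0.246, 0.969, 0.0], [0.001, -0.0, -1.0]]
contact_force: [0.3, 0.0, -0.6]
gripper_width: 0.266
grasp_force: 39.5
```

>>> move_arm --motion '[0.03,0.04,-0.4,0,0,0,0,0,-0.7,0,0,0,0,0,-0.8,0,0,0,0,0,-0.6,0,0,0,0,0,-0.4,0,0,0,0,0,-0.2,0,0,0,0,0,-0.09,0,0,0,0,0,0,0,0,0]'

```text
time: 18.7
tool_pos: [636.0, 84.2, 154.2]
eef_rot: [[-0.969, 0.246, 0.001], [0.246, 0.969, 0.0], [-0.001, 0.0, -1.0]]
contact_force: [0.2, 0.4, -0.4]
gripper_width: 0.26
grasp_force: 39.5
```

```bash
python3 - <<'E'
from h import *
p,d=arm.camera("scene");cv2.imwrite("pics/s4.png",cv2.resize(p[120:300,200:440,::-1],None,fx=3,fy=3))
s=arm.state();print(s["tool_pos"],s["contact_force"])
E
```

```text
[636.2336357   84.19665708 154.70576124] [ 0.33940866  0.10480118 -0.10820116]
```

View pics/s4.png

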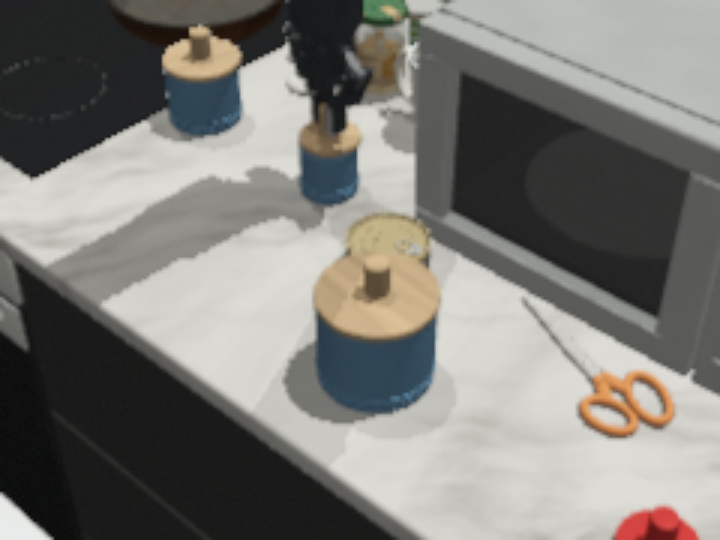

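The large lid is seated, and the small lid is centred over its jar at crop (329,140). I'll lower it and release.

>>> move_arm --motion '[-0.02,0,-0.06,0,0,0,0,0,-0.05,0,0,0,0,0,0,0,0,0]'

```text
time: 19.05
tool_pos: [635.3, 84.2, 150.2]
eef_rot: [[-0.969, 0.246, 0.001], [0.246, 0.969, 0.0], [-0.001, 0.001, -1.0]]
contact_force: [-0.8, 0.4, 2.4]
gripper_width: 0.267
grasp_force: 39.7
```

>>> move_arm --motion '[0,0,0,0,0,0,0,0,0,0,0,0,0,0,0,0,0,0,0,0,0,0,0,0,0,0,0,0,0,0,0,0,0,0,0,0]' --gripper 1

```text
time: 19.65
tool_pos: [634.8, 84.1, 149.4]
eef_rot: [[-0.969, 0.246, -0.0], [0.246, 0.969, -0.0], [0.0, -0.0, -1.0]]
contact_force: [-0.3, 0.4, -0.3]
gripper_width: 1.001
grasp_force: 0.0
```

>>> move_arm --motion '[0,0,0.4,0,0,0,0,0,0.8,0,0,0,0,0,0.9,0,0,0,0,0,0.7,0,0,0,-0.8,0.2,0,0,0,0,-0.8,0.4,0,0,0,0,-0.8,0.4,0,0,0,0,-0.5,0.3,0,0,0,0]'

```text
time: 20.45
tool_pos: [516.8, 137.1, 262.6]
eef_rot: [[-0.969, 0.245, -0.0], [0.245, 0.969, 0.001], [0.0, 0.001, -1.0]]
contact_force: [0.5, 0.4, 0.1]
gripper_width: 0.997
grasp_force: 0.0
```

>>> move_arm --motion '[0,0,0,0,0,0,0,0,0,0,0,0]'

```text
time: 20.65
tool_pos: [519.3, 136.3, 262.7]
eef_rot: [[-0.969, 0.246, 0.002], [0.246, 0.969, 0.001], [-0.002, 0.001, -1.0]]
contact_force: [-0.4, -1.0, 0.3]
gripper_width: 1.004
grasp_force: 0.0
```

```bash
python3 - <<'E'
from h import *
p,d=arm.camera("top");W=cloud("top",d)
h=cv2.cvtColor(p,cv2.COLOR_RGB2HSV); wood=(h[...,0]>8)&(h[...,0]<24)&(h[...,1]>70)
for k,x,y,R,z in(("S",635,84.8,34,60),("M",641.4,293.4,45,75),("L",460.1,-136.6,56,90)):
    P=W[wood&(np.hypot(W[...,0]-x,W[...,1]-y)<R+20)]
    Q=P[abs(P[:,2]-z-8)<7]; c=np.linalg.lstsq(np.c_[Q[:,:2]-[x,y],np.ones(len(Q))],Q[:,2],rcond=None)[0]
    print(k,"disc",circ(P,z+1,z+15),"expect z",z+8,"tilt",np.round(c,3),"knob",circ(P,z+36,z+50))
p,_=arm.camera("scene");cv2.imwrite("pics/s5.png",cv2.resize(p[120:300,200:440,::-1],None,fx=3,fy=3))
E
```

```text
S disc (array([636.2,  83.1,  33.9, 386. ,  67.9]), array([634.9,  82.9,  68. ])) expect z 68 tilt [2.0000e-03 1.0000e-03 6.8014e+01] knob (array([635.3,  82.9,  11.6,  58. , 101.7]), array([635.2,  83.1, 101.6]))
M disc (array([642.4, 291.8,  45.3, 735. ,  83.3]), array([642.6, 290.9,  83.2])) expect z 83 tilt [-5.0000e-03  2.0000e-03  8.3222e+01] knob (array([642.7, 291.2,  11.8,  62. , 116.7]), array([642.4, 290.2, 116.5]))
L disc (array([ 460.3, -137.8,   55.4, 1282. ,   97.8]), array([ 460.4, -137.9,   97.8])) expect z 98 tilt [ 1.0000e-03 -1.0000e-03  9.7837e+01] knob (array([ 460.3, -138.8,   11.8,   63. ,  131.1]), array([ 460.1, -138.4,  131.2]))
```

View pics/s5.png

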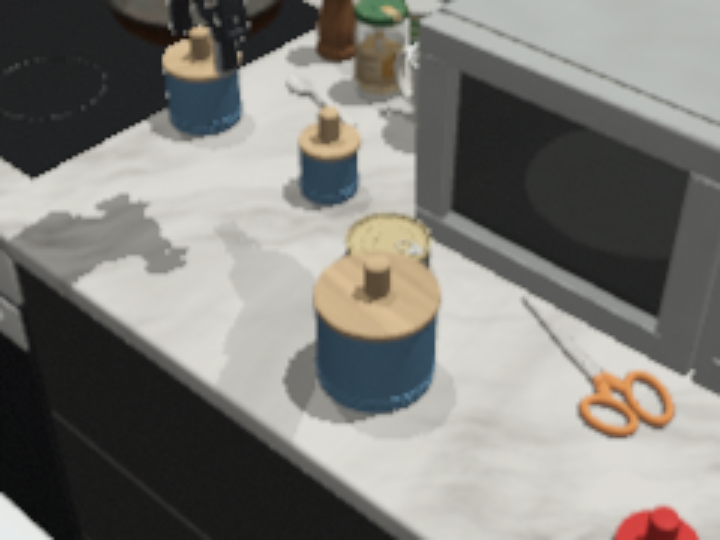

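The scene view shows all three lids on their jars, and the depth readings put each disc flat at its expected height. The tin and scissors have not moved.

```bash
python3 -c "
from bench import arm
print(arm.finish_job())"
```

```text
the job is handed in; nothing more can be done
None
```

All three jars are closed with their own lids, seated flat and released, and the job was handed in at about 21 s of the 96 s limit; the hand-in returned no verdict.

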